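# Unlock the board test press and hold its probes on the board

## Robot

A 6-joint arm with a two-finger parallel gripper is mounted at the origin on a cart in front of the work surface, level with it; the furniture and walls round the work are solid. World frame = base frame: x ahead of the robot, y to its left, z up, the work surface at z = 0. Lengths are in m, angles in rad, forces in N, time in s.
With the tool pointing down it reaches from about 0.35 to 0.975 m from the base axis. Payload 4.9 kg.
Tool frame: the origin (TCP) lies at the very end of the fingers, on their centre line; the grasp point (between the pads) lies 19 mm behind it (ctrl.grip_point_offset is the distance from the TCP to the grasp point, in m); z points along the fingers, y is the line along which they close (so a half turn about z gives the same grasp; the last joint's range is limited). The gripper opens to 85 mm and grips with 20 to 120 N. Pads are 22 mm wide; open, the fingers measure 114 mm over their backs; the gripper's body (76 mm by 85 mm) begins 54 mm behind the grasp point. The pads swing forward as they close: fully open they stand 13 mm farther back than shut.
Start: joints at [-1.365, 0.053, 1.613, -0, 1.476, -0.119], TCP at [0.199, -0.592, 0.231] pointing down, gripper open.
Joint ranges: [-3.01, 3.01], [-1.01, 2.22], [0.06, 2.58], [-1.02, 4.17], [0.09, 2.62], [-3.14, 3.14]. Speed limits (rad/s): [2.57, 2.57, 3.14, 3.14, 3.14, 3.14].

## Interface

Orientations are given as a rotation vector (axis times angle).
In Python, from station import ctrl gives the robot as it stands.
- The arm moves only by the tool send_rows, never from a script. Its argument "rows" is a list of rows, each a list of 3 entries, a list of its own where there are three numbers: the finger opening in cm, from 0 to 8.54, then the shift along the tool's x, y, z in cm, then the turn about the tool's z in degrees. A call has 1 to 10 rows; each row shifts and turns the commanded pose from where the row before left it, along the tool's axes as they then stand; what a row does not reach is not made up. A row lasts 1/8 s, in which the tool goes at most 62.5 mm and 10.7 degrees, less where a joint would pass 70% of its speed; a pose out of reach is approached as far as the arm can. A call with a gripper value outside its range is refused whole. The fingers move at their own pace and stop on an object; "newtons" is the grip in N (left out, the last holds). Time passes only in rows, so rows that do not move let the fingers close. It gives the time, the measured TCP pose, the force, the opening and the grip force at its end, in the units of the state.
- ctrl.get_obs(): the state, without advancing time (a new reading comes with each control period).
- ctrl.get_image(name): name is "scene" or "side" or "wrist"; returns a dict with "frame" (420x560x3 uint8, red, green, blue), "range_z" (420x560 float32, m along the optical axis (not along the pixel's ray), 0 where there is no reading), "fx", "fy", "cx", "cy" (pixels), "k1" (the pictures are not rectified: a ray, as slopes to the right and down, at radius r is drawn at 1 + k1 r^2 times it, then the intrinsics apply), "cam_to_world" (4x4, takes a point from camera to world coordinates). Camera axes: x right, y down, z forward; pixel columns grow to the right and rows downward; lengths in m; the calibration is good to about 2 mm. A picture is of the moment at which its call begins.
- ctrl.finish_job(): hands the job in; it is judged then, once.
The state is a dict: "t": time; "q": joint angles; "dq": joint speeds; "effort": joint torques, N m; "tool_pos": TCP position; "tool_rot": TCP orientation; "contact_force": force on the tool from outside, world axes, zero at the start; "wrist_torque": the same for the moment, N m; "opening": finger opening in m; "grip_force": force on a finger pad.
Only numpy, scipy, OpenCV 4.12 (cv2) and the standard library are available. Lean on these libraries where they do the work, as an engineer would, in place of code of your own. Each camera call takes 0.05 s, during which the arm holds its last target. There are 200 camera calls.

## Task

The hand press holds a green circuit board ready for test, but its quill is locked: swing the red-handled cam lever right round to its other stop to free it. Then press the black palm knob straight down 12 mm, so that the orange pointer stands in the green zone of the scale and the probe pins bear on the board, and keep it pressed there: the program finishes while the gripper is still holding the knob down. Never push the knob to the bottom of its stroke, and leave the board in its nest and the other loose things round it where they are.

Things in the scene. Friction and masses are not known exactly. Their poses are not given: they have to be found in the camera images.
- press: Hand press fixed to a plywood board (226 x 287 x 8 mm) on the bench: dark base plate 156 x 130 mm, top 12 mm up, grey column behind, blue head, top 100 mm up. Origin: centre under the base plate, at bench height; -x is its front, toward the robot. Vertical quill axis at x=-12, y=0 mm; vertical lever pivot at x=-12, y=34 mm. Scale post (faces -x) at x=2, y=-32 mm, top 140 mm up. The knob is highest.
- knob_top (a point): Centre of the top face of the black palm knob (36 mm across, flat top 28 mm) on the press's sprung quill; 155 mm above the bench when the quill is up. It moves down with the quill. Under the quill hangs a sprung green probe plate with four brass pins.
- press_quill (a joint): Travel of the quill, m: 0 = up (its spring returns it when let go), grows as the knob is pressed down, stroke ends at 0.020. Wanted 0.012; the orange pointer is in the green zone from 0.009 to 0.015. Push needed: about 2 N to start, 9 N at 0.012, 14 N at the end; the probe pins meet the board at 0.006. While the lever is locked the quill moves only about 1.5 mm.
- lever_grip (a point): On the axis of the upright red grip at the end of the cam lever, 140 mm above the bench. The grip is a round-topped cylinder 16 to 17 mm across, from 114 to 153 mm above the bench, its axis 80 mm from the lever's pivot; the flat dark arm (10 mm wide, top 122 mm up) joins it to the pivot.
- cam_lever (a joint): Angle of the cam lever, rad: 0 = locked, grip in front of the pivot (press -x); grows clockwise seen from above, to 1.6 = free, at its stop, grip to the left of the pivot (press +y). Surely free above 1.2. It stays where it is left (about 1 N at the grip moves it) and can simply be pushed by the grip.
- test_board: Green circuit board 52 x 74 mm lying loose in the grey nest under the quill. Origin: centre of its underside, 20 mm above the bench.
- tape_black: Bystander: roll of black tape, 66 mm across, 19 mm high, loose on the plywood board beside the press. Origin: centre of its underside.
- wick_spool: Bystander: small yellow spool, 42 mm across, 10 mm high, loose on the plywood board beside the press. Origin: centre of its underside.
- cement_can: Bystander: white and black can with white cap, 50 mm across, 78 mm high, loose on the plywood board beside the press. Origin: centre of its underside.
- dropper_bottle: Bystander: small white bottle with black cap, 35 mm across, 100 mm high, loose on the plywood board beside the press. Origin: centre of its underside.
- board_blue: Bystander: small blue circuit board, 34x46x13, mm, lying flat, loose on the bench. Origin: centre of its underside.

How it is judged:
On the way, in this order (a step that is already met when the one before it is completed fails the run):
1. the cam lever is swung over (above 1.2 rad) while the quill is still up (under 4 mm) (value of joint cam_lever above 1.2 rad and value of joint press_quill below 0.004 m), for 0.2 s.
2. the quill is pressed into the green zone (9 to 15 mm) (value of joint press_quill between 0.009 and 0.015 m), for 0.3 s.
At the end, for the whole second after the job is handed in: Held through the last second: quill down 9 to 15 mm (so the pins bear on the board) and still (under 5 mm/s), the fingers pressing on the press with more than 3 N, the cam lever above 1.2 rad, the board within 8 mm of where it lay (all of step 2 and value of joint cam_lever above 1.2 rad and velocity of joint press_quill between -0.005 and 0.005 m/s and distance of test_board from where it was at the start of the episode below 0.008 m and contact force between the fingers and press above 3 N); the arm keeps its last pose, push and grip.
It fails at once if the quill is pushed to the bottom of its stroke (over 18 mm) (value of joint press_quill above 0.018 m).
It fails at once if the board leaves its nest (moved over 15 mm) (distance of test_board from where it was at the start of the episode above 0.015 m).
It fails at once if something else on the bench is moved more than 30 mm (distance of any of tape_black, wick_spool, cement_can, dropper_bottle, board_blue from where it was at the start of the episode above 0.03 m).
It also fails if it takes over 40 s, if anything falls off the work surface, if the arm or the gripper's body presses on something with over 40 N, if the wrist force passes 120 N, or if a joint passes its speed limit or range.

## Working session

There is one attempt and no reset: what is moved stays moved. The work goes in short steps, Python scripts to look and compute and a tool call to move; the robot and the scene stay as the last step left them, time stands still between calls to the robot, and variables do not carry over. Pictures are saved under pics/ and viewed, at most 10 in all, crops included, and the job is handed in when it is done.

Besides the shell and the picture viewer there is one more tool, called after "Call:" as name(argument=value, ...) on one line, values as JSON. send_rows: Moves the arm, as the interface text tells. Its arguments: {"type":"object","properties":{"rows":{"type":"array","items":{"type":"array"}},"newtons":{"type":"number"}},"required":["rows"]}

```bash
mkdir -p pics; cat > h.py <<'E'
import numpy as np,cv2
from station import ctrl
def cloud(im):
    h,w=im["range_z"].shape
    u,v=np.meshgrid(np.arange(w),np.arange(h))
    x=(u-im["cx"])/im["fx"];y=(v-im["cy"])/im["fy"]
    K=np.eye(3);p=np.stack([x,y],-1).reshape(-1,1,2).astype(np.float64)
    q=cv2.undistortPoints(p,K,np.array([im["k1"],0,0,0.])).reshape(h,w,2)
    z=im["range_z"];P=np.stack([q[...,0]*z,q[...,1]*z,z,np.ones_like(z)],-1)
    W=(P@np.array(im["cam_to_world"]).T)[...,:3];W[z<=0]=np.nan
    return W
def save(im,n): cv2.imwrite(f"pics/{n}.png",im["frame"][...,::-1])
E
python3 - <<'E'
from h import *
a=ctrl.get_image("scene");b=ctrl.get_image("side");save(a,"sc");save(b,"si")
np.savez("a.npz",sc=cloud(a),si=cloud(b),fs=a["frame"],fi=b["frame"])
o=ctrl.get_obs();print(o["t"],o["tool_pos"],o["tool_rot"],o["contact_force"])
E
```

```text
0.1 [ 0.19933837 -0.5917694   0.23016875] [-3.09837741e+00 -5.07676767e-01  1.03002698e-04] [-0.5715221   0.15631701 -0.44000207]
```

View pics/sc.png

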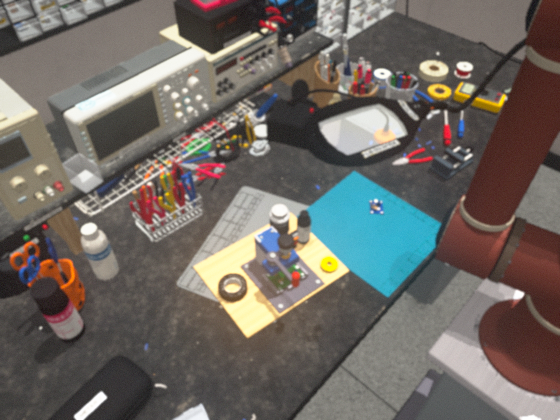

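View pics/si.png

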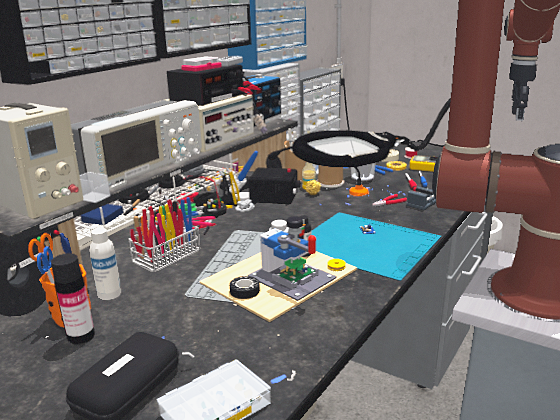

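The press is at about (283,262) in the scene view and (290,260) in the side view. The yellow plywood lies around it, with the tape at (232,287), the spool at (329,264) and the can and bottle at (280-305,215-230).

```bash
python3 - <<'E'
from h import *
d=np.load("a.npz")
c1=cv2.resize(d["fs"][190:340,185:355],None,fx=3.5,fy=3.5,interpolation=3)
c2=cv2.resize(d["fi"][205:325,195:365],None,fx=3.5,fy=3.5,interpolation=3)
c=np.vstack([c1,c2]);c=cv2.resize(c,None,fx=.63,fy=.63)
cv2.imwrite("pics/c.png",c[...,::-1]);print(c.shape)
for n,f in (("sc","fs"),("si","fi")):
    W=d[n];F=d[f];hsv=cv2.cvtColor(F,cv2.COLOR_RGB2HSV).astype(int)
    H,S,V=hsv[...,0],hsv[...,1],hsv[...,2];m=np.zeros(H.shape,bool);m[190:330,190:360]=1
    z=W[...,2]
    def st(name,k):
        P=W[k&m];print(n,name,len(P),np.nanmedian(P,0).round(4) if len(P) else '',np.nanmin(P,0).round(3),np.nanmax(P,0).round(3))
    st("red",((H<6)|(H>174))&(S>150)&(V>70)&(z>.1)); st("high",(z>.13)); st("top",(z>.148)&(V<90)); st("blue",(H>100)&(H<125)&(S>120)&(z>.07))
    pl=(H>12)&(H<28)&(S>60)&(abs(z-.008)<.006)&m
    P=W[pl][:,:2].astype(np.float32);print(n,"ply",len(P),cv2.minAreaRect(P))
    k=(abs(z-.012)<.006)&m&(S<70)&(V<130);
    g=(z>.1)&m
    for v,u in np.argwhere((z>.125)&m): print((u,v),W[v,u].round(3),F[v,u],end=';')
    print()
E
```

```text
(595, 375, 3)
sc red 62 [0.4096 0.2869 0.1481] [0.405 0.277 0.123] [0.42  0.291 0.154]
sc high 363 [0.4771 0.2402 0.1515] [0.404 0.189 0.13 ] [0.501 0.292 0.159]
sc top 14 [0.4727 0.2442 0.1504] [0.465 0.229 0.149] [0.498 0.25  0.155]
sc blue 282 [0.534  0.2264 0.0995] [0.464 0.202 0.094] [0.562 0.249 0.104]
sc ply 2554 ((0.5206953287124634, 0.26551568508148193), (0.35041189193725586, 0.26349565386772156), 78.14193725585938)
(np.int64(295), np.int64(230)) [0.493 0.193 0.141] [197 160 113];(np.int64(296), np.int64(230)) [0.493 0.189 0.136] [156 131 103];(np.int64(293), np.int64(231)) [0.495 0.196 0.138] [212 174 125];(np.int64(294), np.int64(231)) [0.492 0.197 0.141] [156 131 101];(np.int64(295), np.int64(231)) [0.491 0.195 0.14 ] [124 108  97];(np.int64(296), np.int64(231)) [0.49  0.193 0.139] [122 110 103];(np.int64(297), np.int64(231)) [0.487 0.193 0.141] [130 124 112];(np.int64(291), np.int64(232)) [0.497 0.201 0.138] [212 170 125];(np.int64(292), np.int64(232)) [0.494 0.202 0.141] [174 144 110];(np.int64(293), np.int64(232)) [0.494 0.198 0.137] [139 118 100];(np.int64(294), np.in
[... 28227 characters left out ...]
 np.int64(248)) [0.411 0.291 0.129] [163  24  18];(np.int64(310), np.int64(248)) [0.411 0.287 0.127] [167  31  25];(np.int64(311), np.int64(248)) [0.408 0.289 0.129] [170  34  31];(np.int64(312), np.int64(248)) [0.409 0.284 0.127] [172  32  29];(np.int64(313), np.int64(248)) [0.405 0.286 0.128] [169  31  19];(np.int64(314), np.int64(248)) [0.405 0.282 0.127] [171  18  10];(np.int64(309), np.int64(249)) [0.413 0.289 0.125] [164  24  22];(np.int64(310), np.int64(249)) [0.41  0.29  0.126] [172  41  35];(np.int64(311), np.int64(249)) [0.408 0.289 0.126] [174  38  35];(np.int64(312), np.int64(249)) [0.407 0.288 0.126] [170  29  21];(np.int64(313), np.int64(249)) [0.405 0.286 0.126] [172  33  32];
```

View pics/c.png

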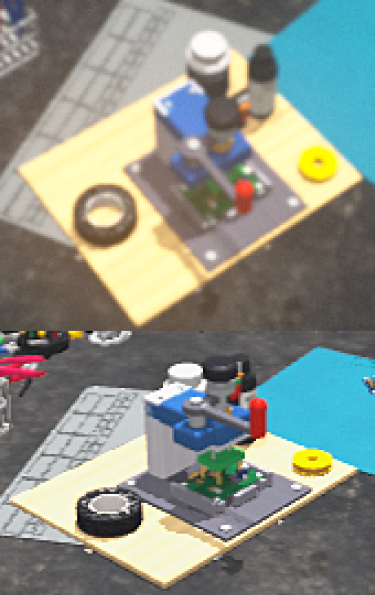

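The crop shows the knob at about (225,112) in its scene half. The red grip stands in front of the press at (244,197) and the lever arm runs back to the pivot at (193,145), so the lever is locked. Next I'll fit the pose more precisely and check obstacles on the way over.

```bash
cat >> h.py <<'E'
from scipy.spatial.transform import Rotation as R
def rel(target,yaw=None):
    "world target (m) -> shift along tool axes in cm; yaw of tool closing line wanted (deg) -> turn"
    o=ctrl.get_obs();M=R.from_rotvec(o["tool_rot"]).as_matrix()
    s=M.T@(np.array(target)-o["tool_pos"])*100
    cy=np.degrees(np.arctan2(M[1,1],M[0,1]))
    print("pos",np.round(o["tool_pos"],4),"t",round(o["t"],2),"toolx",M[:,0].round(3),"tooly",M[:,1].round(3),"z",M[:,2].round(3))
    print("shift cm",s.round(2),"closing yaw",round(cy,1),"F",np.round(o["contact_force"],1),"open",round(o["opening"],4))
E
python3 - <<'E'
from h import *
from scipy.optimize import least_squares
d=np.load("a.npz")
for n,f in (("sc","fs"),("si","fi")):
    W=d[n];F=d[f];hsv=cv2.cvtColor(F,cv2.COLOR_RGB2HSV).astype(int)
    H,S,V=hsv[...,0],hsv[...,1],hsv[...,2];z=W[...,2]
    m=(W[...,0]>.38)&(W[...,0]<.53)&(W[...,1]>.17)&(W[...,1]<.35)
    red=m&((H<9)|(H>172))&(S>150)&(z>.115)&(W[...,0]<.44)
    kn=m&(z>.15)&(W[...,0]>.45)
    for nm,k in(("grip",red),("knobtop",kn)):
        P=W[k]; print(n,nm,len(P),cv2.minEnclosingCircle(P[:,:2].astype(np.float32)),np.median(P,0).round(4),P[:,2].max())
    # cylinder fit to grip sides
    P=W[red&(z<.145)]
    r=least_squares(lambda c:np.hypot(P[:,0]-c[0],P[:,1]-c[1])-.00825,[.412,.284],loss="soft_l1",f_scale=.001);print(n,"grip cyl",r.x.round(4))
    P=W[m&(z>.125)&(z<.149)&(W[...,0]>.45)&(S<70)&(V<110)]
    a=(z>.117)&(z<.127)&m&(S<70)&(W[...,0]<.475);A=W[a]
    if len(A)>5: print(n,"arm",len(A),cv2.fitLine(A[:,:2].astype(np.float32),cv2.DIST_HUBER,0,.01,.01).ravel().round(3))
    t=(z>.2)&(W[...,0]>.15)&(W[...,0]<.85)&(abs(W[...,1])<.7)
    P=W[t]; print(n,"tall",len(P),P.min(0).round(2) if len(P) else'',P.max(0).round(2) if len(P) else '',np.median(P,0).round(2) if len(P) else '')
rel([.45,-.2,.24])
E
```

```text
sc grip 85 ((0.4125622510910034, 0.2839805483818054), 0.008657732978463173) [0.4092 0.2872 0.1471] 0.15391736967336989
sc knobtop 181 ((0.4832587242126465, 0.23387426137924194), 0.017984604462981224) [0.4822 0.235  0.1541] 0.15909785165773038
sc grip cyl [0.4124 0.2823]
sc arm 112 [ 0.96  -0.281  0.454  0.275]
sc tall 20827 [ 0.15 -0.61  0.2 ] [0.85 0.12 0.69] [0.21 0.06 0.33]
si grip 122 ((0.4087914228439331, 0.2841170132160187), 0.008302711881697178) [0.4084 0.2865 0.1365] 0.15378300893689223
si knobtop 111 ((0.48211121559143066, 0.23459477722644806), 0.017911052331328392) [0.4803 0.2368 0.1544] 0.157161821443635
si grip cyl [0.4117 0.2805]
si arm 102 [ 0.973 -0.233  0.447  0.277]
si tall 13866 [ 0.15 -0.66  0.2 ] [0.85 0.12 0.59] [0.2  0.06 0.35]
pos [ 0.1993 -0.5918  0.2302] t 0.1 toolx [0.948 0.319 0.   ] tooly [ 0.319 -0.948 -0.002] z [-0.     0.002 -1.   ]
shift cm [ 36.26 -29.13  -0.92] closing yaw -71.4 F [-0.6  0.2 -0.4] open 0.0853
```

Call:
send_rows(rows=[[8.5,[4.5,-3.6,0],0],[8.5,[4.5,-3.6,0],0],[8.5,[4.5,-3.6,0],0],[8.5,[4.5,-3.6,0],0],[8.5,[4.5,-3.6,0],0],[8.5,[4.5,-3.6,0],0],[8.5,[4.5,-3.6,0],0],[8.5,[4.5,-3.6,0],0]])

```text
t: 1.1
tool_pos: [0.4492, -0.2026, 0.231]
tool_rot: [-3.1, -0.508, 0.0]
contact_force: [0.7, -0.8, -0.6]
opening: 0.085
grip_force: 0.0
```

Call:
send_rows(rows=[[5,[1.5,-5.9,0],0],[5,[1.5,-5.9,0],0],[5,[1.5,-5.9,0],0],[5,[1.5,-5.9,0],0],[5,[1.5,-5.9,0],0],[5,[1.5,-5.9,0],0],[5,[1.5,-5.9,0],0],[5,[1.5,-5.9,0],0]])

```text
t: 2.1
tool_pos: [0.4111, 0.2831, 0.231]
tool_rot: [3.1, 0.508, 0.0]
contact_force: [0.2, -0.1, -0.3]
opening: 0.0501
grip_force: 0.0
```

Call:
send_rows(rows=[[4,[0,0,0],-10.6],[4,[0,0,0],-10.6],[4,[0,0,0],-10.6],[4,[0,0,0],-10.6],[4,[0,0,0],-10.6],[4,[0,0,0],-10.6],[4,[0,0,0],-10.6],[4,[0,0,0],-10.6],[4,[0,0,0],-10.6],[4,[0,0,0],-10.6]])

```text
t: 3.35
tool_pos: [0.4115, 0.281, 0.2307]
tool_rot: [-1.451, -2.786, 0.001]
contact_force: [-0.1, 0.4, 0.3]
opening: 0.0399
grip_force: 0.0
```

Call:
send_rows(rows=[[4,[0,0,0],-10.6],[4,[0,0,0],-10.6],[4,[0,0,0],-10.6],[4,[0,0,0],-10.6],[4,[0,0,0],-1],[4,[0,0,0],0]])

```text
t: 4.1
tool_pos: [0.4117, 0.2811, 0.231]
tool_rot: [-0.332, -3.124, 0.0]
contact_force: [-0.2, 0.7, -0.0]
opening: 0.0398
grip_force: 0.0
```

```bash
python3 - <<'E'
from h import *
rel([.411,.284,.128])
im=ctrl.get_image("wrist");save(im,"w1");print(ctrl.get_obs()["q"])
np.savez("w.npz",W=cloud(im),F=im["frame"])
E
```

```text
pos [0.4117 0.2811 0.231 ] t 4.1 toolx [-0.978  0.21   0.   ] tooly [ 0.21   0.978 -0.   ] z [-0. -0. -1.]
shift cm [ 0.13  0.27 10.3 ] closing yaw 77.9 F [-0.2  0.7 -0. ] open 0.0398
[ 4.49630538e-01 -2.56703580e-01  1.90032166e+00 -5.97098956e-07
  1.49830117e+00 -9.09899877e-01]
```

View pics/w1.png

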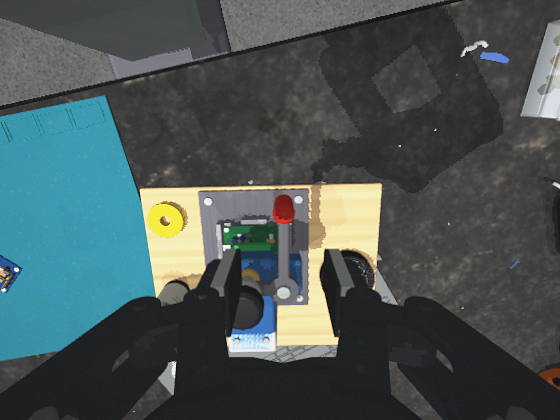

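The wrist view shows the red grip at (284,208), the knob at (244,305) and the pivot at (284,292), with the fingers straddling the grip line as planned.

```bash
python3 - <<'E'
from h import *
d=np.load("w.npz");W=d["W"];F=d["F"];z=W[...,2]
hsv=cv2.cvtColor(F,cv2.COLOR_RGB2HSV).astype(int);H,S=hsv[...,0],hsv[...,1]
red=((H<9)|(H>172))&(S>150)&(z>.1)&(z<.16)
for lo in(.115,.149):
    P=W[red&(z>lo)];print(len(P),cv2.minEnclosingCircle(P[:,:2].astype(np.float32)),P.max(0).round(3))
k=np.zeros(z.shape,bool);k[282:330,222:270]=1;P=W[k&(z>.15)&(z<.16)]
if len(P):print("knob",len(P),cv2.minEnclosingCircle(P[:,:2].astype(np.float32)),np.median(P,0))
print("pivot",W[292,284])
E
```

```text
488 ((0.41274502873420715, 0.2815367579460144), 0.008360793814063072) [0.42  0.289 0.153]
248 ((0.4130878150463104, 0.281385600566864), 0.007293719332665205) [0.42  0.288 0.153]
knob 861 ((0.4848804771900177, 0.23238429427146912), 0.018345661461353302) [0.48524443 0.23726309 0.15427813]
pivot [0.49079344 0.26576347 0.12654219]
```

Call:
send_rows(rows=[[4,[0,0,3.5],0],[4,[0,0,3.5],0],[4,[0,0,2.6],0],[3,[0,0.1,0.4],0],[2.4,[0,0,0],0],[2.4,[0,0,0],0]])

```text
t: 4.9
tool_pos: [0.413, 0.2826, 0.1331]
tool_rot: [0.328, 3.122, 0.002]
contact_force: [0.0, -0.2, -0.1]
opening: 0.0237
grip_force: 0.0
```

```bash
python3 - <<'E'
from h import *
rel([.4125,.282,.130])
# per-step local shift for arc radius .08, 9 deg steps in tool axes (turn +9 = clockwise from above)
p=np.array([.4905,.266]);print(p+.08*np.array([.208,.978]))
t=np.radians(9);print("before-turn axes (x outward,y tangent): ",8*(np.cos(t)-1),8*np.sin(t), "half:",8*(np.cos(t/2)-1),8*np.sin(t/2))
E
```

```text
pos [0.413  0.2826 0.1331] t 4.9 toolx [-0.978  0.208 -0.002] tooly [0.208 0.978 0.002] z [ 0.003  0.001 -1.   ]
shift cm [ 0.04 -0.07  0.31] closing yaw 78.0 F [ 0.  -0.2 -0.1] open 0.0237
[0.50714 0.34424]
before-turn axes (x outward,y tangent):  -0.09849327523889784 1.251475720321847 half: -0.02466133013497629 0.6276727658227595
```

Call:
send_rows(rows=[[2.4,[-0.1,1.25,0],9],[2.4,[-0.1,1.25,0],9],[2.4,[-0.1,1.25,0],9],[2.4,[-0.1,1.25,0],9],[2.4,[-0.1,1.25,0],9]])

```text
t: 5.52
tool_pos: [0.4474, 0.333, 0.1327]
tool_rot: [1.505, 2.756, 0.001]
contact_force: [-1.1, -1.6, 0.6]
opening: 0.0241
grip_force: 0.6
```

```bash
python3 - <<'E'
from h import *
a=np.radians(168+0-45);p=np.array([.4905,.266]);g=p+.08*np.array([np.cos(a),np.sin(a)]);print(g)
rel([*g,.133])
E
```

```text
[0.44692888 0.33309365]
pos [0.4474 0.333  0.1327] t 5.53 toolx [-0.54   0.841 -0.   ] tooly [0.841 0.54  0.001] z [ 0.001  0.    -1.   ]
shift cm [ 0.03 -0.03 -0.03] closing yaw 32.7 F [-1.1 -1.6  0.6] open 0.0241
```

Tracking is good.

Call:
send_rows(rows=[[2.4,[-0.1,1.25,0],9],[2.4,[-0.1,1.25,0],9],[2.4,[-0.1,1.25,0],9],[2.4,[-0.1,1.25,0],9],[2.4,[-0.1,1.25,0],9],[2.4,[0,0.2,0],0],[2.4,[0,0,0],0]])

```text
t: 6.4
tool_pos: [0.5091, 0.3433, 0.1321]
tool_rot: [2.439, 1.98, 0.002]
contact_force: [-0.6, 1.0, 0.2]
opening: 0.0244
grip_force: 0.0
```

Call:
send_rows(rows=[[4,[0,-0.1,0],0],[4,[0,-0.1,0],0],[4,[0,0,-2],0],[4,[0,0,-4],0],[4,[0,0,-3],0],[4,[0,0,0],0]])

```text
t: 7.15
tool_pos: [0.5089, 0.3446, 0.2269]
tool_rot: [2.44, 1.976, 0.013]
contact_force: [0.1, -1.0, 0.3]
opening: 0.04
grip_force: 0.0
```

```bash
python3 - <<'E'
from h import *
rel([.4835,.233,.18])
im=ctrl.get_image("wrist");save(im,"w2");W=cloud(im);z=W[...,2];F=im["frame"]
hsv=cv2.cvtColor(F,cv2.COLOR_RGB2HSV).astype(int);H,S=hsv[...,0],hsv[...,1]
P=W[((H<9)|(H>172))&(S>150)&(z>.115)&(z<.16)];c,r=cv2.minEnclosingCircle(P[:,:2].astype(np.float32));print(c,r)
v=np.array(c)-[.4905,.266];print("lever",np.radians(168)-np.arctan2(v[1],v[0]),np.hypot(*v))
s=ctrl.get_image("side")
W=cloud(s);P=W[(W[...,2]>.15)&(W[...,2]<.165)&(abs(W[...,0]-.483)<.025)&(abs(W[...,1]-.234)<.025)]
print("knob",len(P),np.median(P,0) if len(P) else "")
E
```

```text
pos [0.5089 0.3446 0.2269] t 7.15 toolx [0.207 0.978 0.005] tooly [ 0.978 -0.207  0.007] z [ 0.008  0.004 -1.   ]
shift cm [-11.47  -0.2    4.62] closing yaw -12.0 F [ 0.1 -1.   0.3] open 0.04
(0.5063830018043518, 0.3440640866756439) 0.008440558798611164
lever 1.5620780926563038 0.07966348834202208
knob 110 [0.48079385 0.23624145 0.15413939]
```

View pics/w2.png

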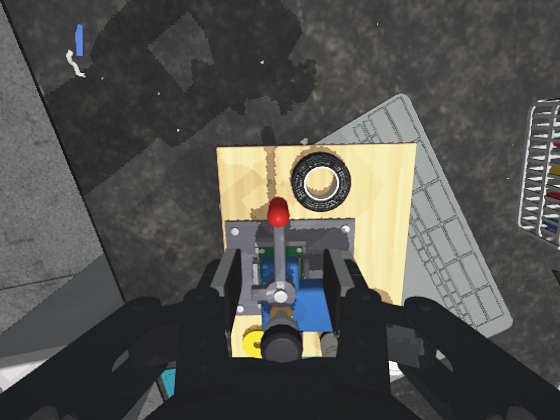

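The lever is at about 1.56 rad, with the grip at (279,211) to the left of the pivot, so the quill is free. Now I'll close the fingers and move above the knob, seen at (281,345).

Call:
send_rows(rows=[[0,[-3.8,0,0],0],[0,[-3.8,0,0],0],[0,[-3.9,-0.2,0],0],[0,[0,0,3],0],[0,[0,0,1.6],0],[0,[0,0,0],0]], newtons=40)

```text
t: 8.0
tool_pos: [0.4795, 0.2312, 0.1725]
tool_rot: [-2.439, -1.976, 0.008]
contact_force: [0.4, 0.5, 0.0]
opening: 0.0
grip_force: 0.0
```

```bash
python3 - <<'E'
from h import *
rel([.483,.2335,.156])
s=ctrl.get_image("side");save(s,"s2")
c=cv2.resize(s["frame"][160:320,220:380],(560,560),interpolation=2);cv2.imwrite("pics/s2c.png",c[...,::-1])
E
```

```text
pos [0.4795 0.2312 0.1725] t 8.0 toolx [ 0.207  0.978 -0.003] tooly [ 0.978 -0.207 -0.005] z [-0.005 -0.002 -1.   ]
shift cm [0.3  0.31 1.65] closing yaw -12.0 F [0.4 0.5 0. ] open 0.0
```

View pics/s2c.png

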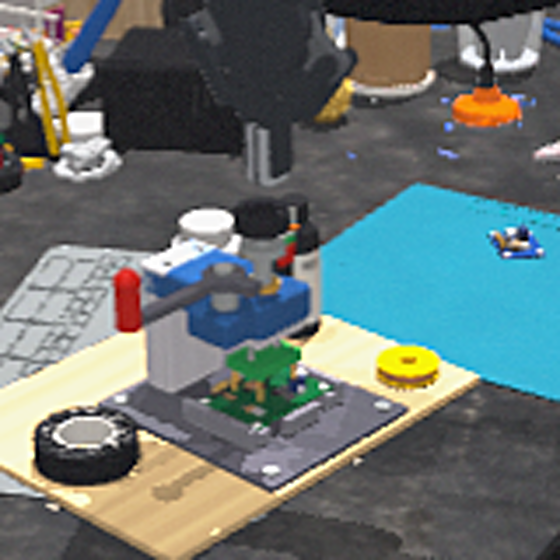

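In this crop the closed fingertips at (270,180) hang just above the knob top at (262,205). The red grip is swung left at (128,298). I'll centre the fingers, then press in small steps.

Call:
send_rows(rows=[[0,[0.3,0.3,0.5],0],[0,[0,0,0.5],0],[0,[0,0,0.3],0],[0,[0,0,0.3],0],[0,[0,0,0.2],0],[0,[0,0,0.2],0],[0,[0,0,0],0]])

```text
t: 8.93
tool_pos: [0.4846, 0.2338, 0.1553]
tool_rot: [-2.441, -1.977, 0.0]
contact_force: [0.3, 1.0, -0.7]
opening: 0.0
grip_force: 0.0
```

Call:
send_rows(rows=[[0,[0,0,0.2],0],[0,[0,0,0.2],0],[0,[0,0,0],0]])

```text
t: 9.3
tool_pos: [0.4848, 0.2338, 0.1516]
tool_rot: [2.441, 1.977, 0.001]
contact_force: [-0.8, -0.4, 3.0]
opening: 0.0
grip_force: 1.5
```

Call:
send_rows(rows=[[0,[0,0,0.2],0],[0,[0,0,0.2],0],[0,[0,0,0],0]])

```text
t: 9.68
tool_pos: [0.4848, 0.2338, 0.1479]
tool_rot: [2.441, 1.977, 0.001]
contact_force: [-1.8, -1.4, 5.8]
opening: 0.0
grip_force: 3.0
```

Call:
send_rows(rows=[[0,[0,0,0.2],0],[0,[0,0,0.2],0],[0,[0,0,0.1],0],[0,[0,0,0],0],[0,[0,0,0],0]])

```text
t: 10.3
tool_pos: [0.4849, 0.2339, 0.1436]
tool_rot: [2.441, 1.977, 0.001]
contact_force: [-2.5, -1.3, 8.6]
opening: -0.0003
grip_force: 4.4
```

```bash
python3 - <<'E'
from h import *
rel([.483,.2335,.143])
s=ctrl.get_image("side");a=ctrl.get_image("scene")
c=np.hstack([cv2.resize(s["frame"][205:295,260:340],(400,450),interpolation=2),cv2.resize(a["frame"][205:295,245:325],(400,450),interpolation=2)]);cv2.imwrite("pics/s3c.png",c[...,::-1])
E
```

```text
pos [0.4849 0.2339 0.1436] t 10.3 toolx [0.208 0.978 0.   ] tooly [ 0.978 -0.208  0.   ] z [ 0.  0. -1.]
shift cm [-0.07 -0.17  0.06] closing yaw -12.0 F [-2.5 -1.3  8.6] open -0.0003
```

View pics/s3c.png

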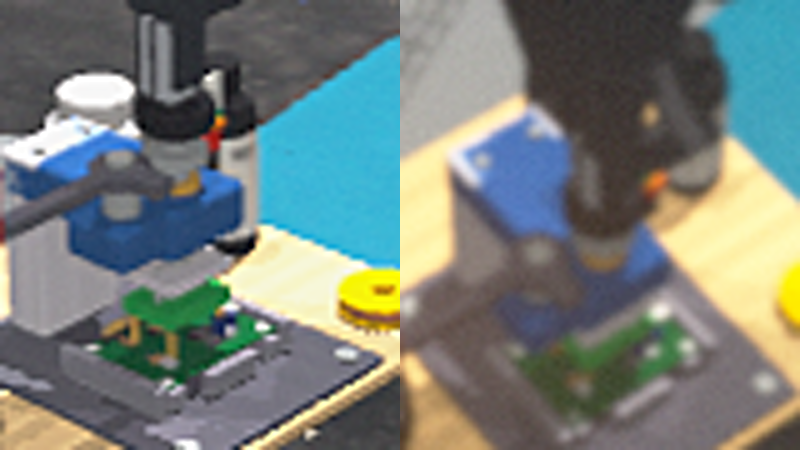

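The knob is pressed down: in the left half of the crop the fingers bear on it at (175,95), the pointer is at about (213,140), and the board lies in its nest. Height 143.6 mm and 8.6 N both give about 11.4 mm, so I'll hold briefly and then hand in.

Call:
send_rows(rows=[[0,[0,0,0],0],[0,[0,0,0],0],[0,[0,0,0],0],[0,[0,0,0],0]])

```text
t: 10.9
tool_pos: [0.4849, 0.2338, 0.1437]
tool_rot: [2.441, 1.977, 0.001]
contact_force: [-3.0, -1.5, 8.3]
opening: 0.0003
grip_force: 4.4
```

```bash
python3 -c "
from station import ctrl
o=ctrl.get_obs();print(o['tool_pos'],o['contact_force'])
if abs(o['tool_pos'][2]-.1436)<.001: print(ctrl.finish_job())"
```

```text
[0.4848501  0.23384942 0.14365819] [-2.96747296 -1.51625541  8.32521764]
the job is handed in; nothing more can be done
None
```

I swung the lever over to about 1.56 rad, pressed the knob about 11.4 mm and held it with about 8.3 N, then handed the job in at about 11 s; the hand-in gave no verdict.

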